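# Shift the rack funnel over to the crucible, past its sprung stop plunger

## Robot

A 7-joint arm with a two-finger parallel gripper is mounted at the origin on the work surface. World frame = base frame: x ahead of the robot, y to its left, z up, the work surface at z = 0. Lengths are in m, angles in rad, forces in N, time in s.
With the tool pointing down it reaches from about 0.425 to 0.925 m from the base axis. Payload 6.8 kg.
Tool frame: the origin (TCP) lies at the very end of the fingers, on their centre line; the grasp point (between the pads) lies 19 mm behind it; x points along the fingers, y is the direction in which the jaws open and shut, and the axes are right-handed (so a half turn about x gives the same grasp; the last joint's range is limited). The gripper opens to 85 mm and grips with 20 to 120 N. Pads are 22 mm wide; open, the fingers measure 114 mm over their backs; the gripper's body (76 mm by 85 mm) begins 54 mm behind the grasp point. The pads swing forward as they close: fully open they stand 13 mm farther back than shut.
Start: joints at [1.233, 0.477, 0.022, 1.555, -0.011, 1.109, -0.083], TCP at [0.154, -0.657, 0.231] pointing down, gripper open.
Joint ranges: [-2.96, 2.96], [-0.34, 2.1], [-1.41, 1.46], [0.24, 2.44], [-1.37, 4.51], [0.17, 1.92], [-2.96, 2.96]. Speed limits (rad/s): [2.39, 2.39, 3.14, 3.14, 3.14, 3.14, 3.14].

## Interface

Orientations are given as a rotation vector (axis times angle).
In Python, from bench import get_obs, grab_frame, camera_info, hand_in gives the robot as it stands.
- The arm moves only by the tool apply_moves, never from a script. Its argument "series" is text: rows parted by semicolons, each of 7 numbers parted by spaces: the turn, a rotation vector about the tool's x, y, z in rad, then the shift along the tool's x, y, z in m, then the opening, from 0 (shut) to 1 (fully open). In form: wx wy wz tx ty tz hand; .... A call has 1 to 12 rows; each row is the pose to reach, as a shift and turn from the pose commanded when the call began, along the tool's axes at that moment; what a row does not reach only later rows make up. A row lasts 1/8 s, in which the tool goes at most 62.5 mm and 10.7 degrees, less where a joint would pass 70% of its speed; a pose out of reach is approached as far as the arm can. A call with a gripper value outside its range is refused whole. The fingers move at their own pace and stop on an object; "force" is the grip in N (left out, the last holds). Time passes only in rows, so rows that repeat a pose let the fingers close. It gives the time, the measured TCP pose, the force and the opening at its end, in the units of the state.
- get_obs(): the state, without advancing time (a new reading comes with each control period).
- grab_frame(name): name is "side" or "top" or "wrist"; returns the picture (420x560x3 uint8, blue, green, red); there is no depth.
- camera_info(name): a dict with "fov_y" (degrees; the focal length in pixels is half the picture's height over the tangent of half this angle, whatever the lens; pixels are square), "cx", "cy" (the principal point, pixels), "D" ([k1, k2, p1, p2, k3] as OpenCV has them; the pictures are not rectified), "rvec" (rotation vector, rad) and "tvec" (3), from world to camera coordinates, as OpenCV has them. Camera axes: x right, y down, z forward; pixel columns grow to the right and rows downward; lengths in m; the calibration is good to about 2 mm. A picture is of the moment at which its call begins: read the wrist's pose just before it. camera_info takes no time and is no camera call; for the wrist camera it gives the pose at the moment of the call.
- hand_in(): hands the job in, once; it reports no verdict.
The state is a dict: "clock": time; "joints": joint angles; "qvel": joint speeds; "tau": joint torques, N m; "tcp_pos": TCP position; "orientation": TCP orientation; "contact_force": force on the tool from outside, world axes, zero at the start; "moment": the same for the moment, N m; "grip_width": finger opening in m.
Only numpy, scipy, OpenCV 4.12 (cv2) and the standard library are available. Lean on these libraries where they do the work, as an engineer would, in place of code of your own. Each camera call takes 0.05 s, during which the arm holds its last target.

## Task

Shift the rack's funnel from the middle beaker over to the white crucible: with a fingertip in the finger hole of the sliding plate, hold the sprung stop plunger down below the plate and push the plate past it towards the crucible's end, until the plunger springs fully up in the next finger hole, and then draw your hand clear. Only press and push, pick nothing up; keep off the funnel itself, and leave the vessels, the finds and the tools where they are.

Things in the scene. Friction and masses are not known exactly. Their poses are not given: they have to be found in the camera images.
- rack: beaker rack, fixed, place and yaw vary: dark base board 200 x 360 x 12 mm, rails at 104 to 114 mm height. Origin under the base's centre; y runs along the rack and is the direction the plate slides; the -x side (finger holes, plunger) faces the robot. Three vessel places on the base at (40, -70), (40, 0), (40, 70) mm
- carriage (a joint): white plastic plate that slides on the rails and carries the funnel: m along the rack's y, 0 = funnel over the middle place (the start, +-3 mm), +-0.070 = over the end places, stops at +-0.076. 6 mm thick, top 120 mm above the bench. It can only slide (1 to 3 N). The plunger up in a hole locks it with 5 mm play either way
- finger_hole (a point): centre, at the plate's top, of the middle of three finger holes along the plate's front bar, 70 mm apart, each 38 mm along the slide, 44 mm across, right through the plate, with 32 mm webs between. The plunger starts in it. Below is open space but for the plunger's fixed barrel, 39 mm wide, its top 22 mm below the plate's top
- plunger (a joint): press of the sprung stop plunger in m: 0 fully up, 0.024 bottom stop; below the plate's underside from 0.016 on. Spring 3 N at first, 10 N at the bottom. Once a web of the plate covers it the plate keeps it down (at 0.016), until a finger hole comes over it and it springs up by itself
- plunger_top (a point): centre of the top of the plunger's round dark steel head, 28 mm across; moves with the press. Fully up it stands 130 mm above the bench, 10 mm above the plate. It does not move sideways: fixed in the rack at (-45, 0) mm
- funnel: white plastic funnel seated in the plate (it can turn in its rubber ring, no more), 77 mm across its mouth, rim 150 mm above the bench, its axis 85 mm to the rack's +x side of the row of finger holes. Origin under its axis at bench level
- funnel_tip (a point): lower end of the funnel's stem, on its axis, 80 mm above the bench
- crucible: white ceramic crucible, 49 mm across the mouth, 30 mm at the foot, 50 mm tall, standing loose on one of the two end places of the rack (which end varies). Origin at the centre of its foot
- beaker_mid: glass beaker, 50 mm across, 62 mm tall, standing loose on the rack's middle place, under the funnel at the start. Origin at the centre of its foot
- beaker_end: glass beaker like the other, on the end place that the crucible does not occupy. Origin at the centre of its foot
- shard_a: pale grey rim shard, curved, about 73 x 75 x 22 mm, lying on the bench at one end of the rack. To be left alone. Origin at its underside
- shard_b: smaller pale grey rim shard, about 67 x 65 x 19 mm, lying on the bench in front of the rack. To be left alone. Origin at its underside
- amphora_toe: buff amphora toe, a 96 mm tall tapering stub standing on its broken 72 mm wide end at the other end of the rack. To be left alone. Origin at its underside
- brush: stubby bristle brush with a beech handle, 120 mm long, lying in front of the rack. To be left alone. Origin at its underside
- adhesive: small amber adhesive bottle, 42 mm across, 85 mm tall, behind the rack. To be left alone. Origin at its underside
- spatula: 170 mm spatula lying behind the rack. To be left alone. Origin at its underside
Mind the look-alikes: they are no part of the job. Leave any purple look-alike of the beaker_end alone. What is shaped like the crucible but green or purple is not meant.

How it is judged:
By the outcome, as a careful person would: the job done as asked, in the order asked, and still so for the second after the job is handed in, with the robot touching nothing.
It also fails if it takes over 38 s, if anything falls off the work surface, if the arm or the gripper's body presses on something with over 40 N, if the wrist force passes 120 N, or if a joint passes its speed limit or range.

## Working session

There is one attempt and no reset: what is moved stays moved. The work goes in short steps, Python scripts to look and compute and a tool call to move; the robot and the scene stay as the last step left them, time stands still between calls to the robot, and variables do not carry over. Pictures are saved under pics/ and viewed, and the job is handed in when it is done.

Besides the shell and the picture viewer there is one more tool, called after "Emit:" as name(argument=value, ...), one argument or row to a line, values as JSON. apply_moves: Moves the arm, as the interface text tells. Its arguments: {"type":"object","properties":{"series":{"type":"string"},"force":{"type":"number"}},"required":["series"]}

```bash
mkdir -p pics; ls
python3 - <<'E'
from bench import *
import cv2
print(get_obs())
for n in ("side","top"):
    cv2.imwrite(f"pics/{n}0.png",grab_frame(n)); print(n,camera_info(n))
E
```

```text
pics
{'clock': 0.0, 'joints': array([ 1.23290136,  0.47778842,  0.02232946,  1.55646152, -0.01146667,
        1.10928018, -0.08311371]), 'qvel': array([-1.03150898e-03,  6.85869533e-04,  8.95151082e-05,  1.24390417e-04,
        1.74667793e-03,  4.48395151e-05, -2.15308703e-04]), 'tau': array([ 2.70537821e-04, -5.96452045e+01,  1.60841949e+00, -2.81199610e+01,
        1.25552362e-02,  9.17872967e-03, -1.61556965e-06]), 'tcp_pos': array([ 0.15359773, -0.65668534,  0.2303291 ]), 'orientation': array([ 2.10006589,  0.24431161, -2.10083735]), 'contact_force': array([ 0.92664152, -0.76836109, -0.36203762]), 'moment': array([ 0.00919741, -0.03142701,  0.03123894]), 'grip_width': 0.0856162140356088}
side {'fov_y': 42.25668496498543, 'cx': 278.4126150924128, 'cy': 196.40629961415243, 'D': array([0.0656336, 0.       , 0.       , 0.       , 0.       ]), 'rvec': array([ 0.7565474 , -2.55542161,  1.19977232]), 'tvec': array([0.50544741, 0.28120805, 1.08245013])}
top {'fov_y': 50.42996425522857, 'cx': 276.0256237046413, 'cy': 215.69510064800306, 'D': array([0.04570911, 0.        , 0.        , 0.        , 0.        ]), 'rvec': array([ 2.17594293, -2.19023279,  0.05930006]), 'tvec': array([0.04050539, 0.58223834, 1.08553363])}
```

View pics/side0.png

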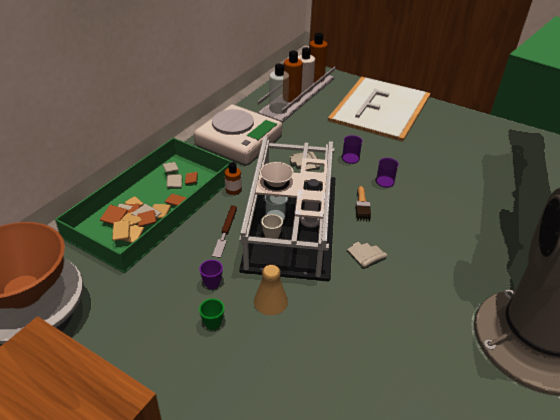

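View pics/top0.png

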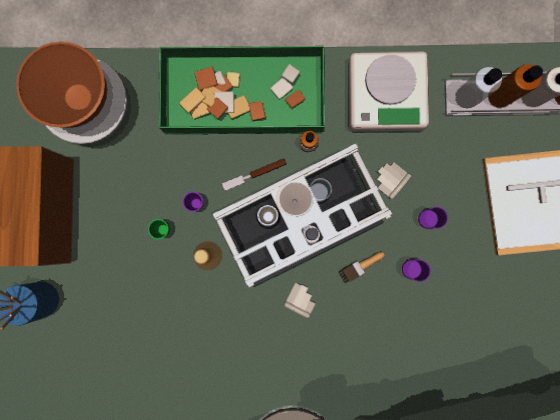

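```bash
cat > h.py <<'E'
from bench import *
import cv2, numpy as np
def ray(ci,uv):
    f=210/np.tan(np.radians(ci['fov_y'])/2)
    K=np.array([[f,0,ci['cx']],[0,f,ci['cy']],[0,0,1]])
    p=cv2.undistortPoints(np.array([[uv]],float),K,ci['D'])[0,0]
    R=cv2.Rodrigues(ci['rvec'])[0]; C=-R.T@ci['tvec']
    return C,R.T@np.array([p[0],p[1],1])
def onz(ci,uv,z):
    C,d=ray(ci,uv); return C+d*(z-C[2])/d[2]
def proj(ci,P):
    f=210/np.tan(np.radians(ci['fov_y'])/2)
    K=np.array([[f,0,ci['cx']],[0,f,ci['cy']],[0,0,1]])
    return cv2.projectPoints(np.atleast_2d(np.array(P,float)),ci['rvec'],ci['tvec'],K,ci['D'])[0][:,0]
E
python3 - <<'E'
from h import *
a=cv2.imread('pics/top0.png')[140:290,200:400]; cv2.imwrite('pics/tc.png',cv2.resize(a,None,fx=4,fy=4,interpolation=cv2.INTER_CUBIC))
a=cv2.imread('pics/side0.png')[130:280,230:350]; cv2.imwrite('pics/sc.png',cv2.resize(a,None,fx=4,fy=4,interpolation=cv2.INTER_CUBIC))
E
```

```text
(no output)
```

View pics/tc.png

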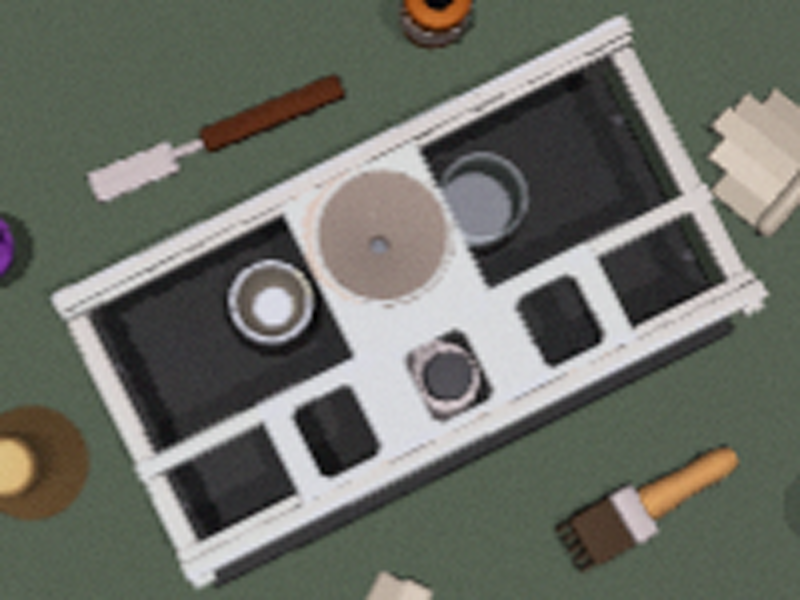

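View pics/sc.png

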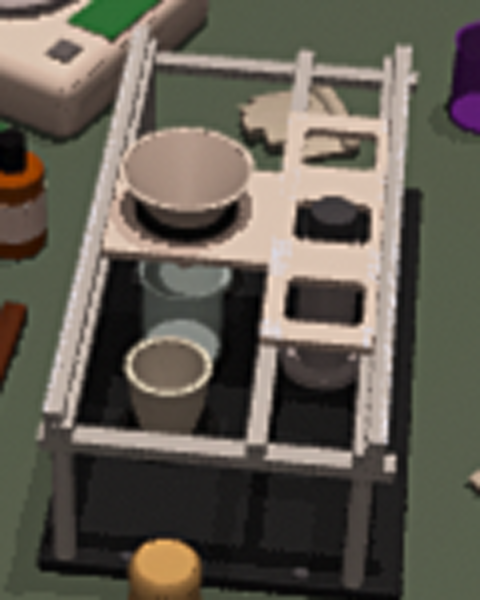

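Run:
```python
from h import *
from scipy.spatial.transform import Rotation as Rn
T=camera_info('top');S=camera_info('side')
tc=lambda u,v:(200+u/4-.375,140+v/4-.375)
sc=lambda u,v:(230+u/4-.375,130+v/4-.375)
print('plunger top',onz(T,tc(450,375),.13),'side',onz(S,sc(335,211),.13))
L,M,R=[onz(T,tc(*p),.12) for p in((338,430),(449,374),(560,320))]
print(L,M,R,np.degrees(np.arctan2(*(L-R)[:2])),np.linalg.norm(L-R))
for a,b in (((57,300),(625,28)),((205,575),(758,295)),((215,550),(735,285))):
    A=onz(T,tc(*a),.114);B=onz(T,tc(*b),.114);print('rail',A,B,np.degrees(np.arctan2(*(A-B)[:2])))
print('cruc',onz(T,tc(270,305),.05),onz(T,tc(380,235),.15))
o=get_obs();print(Rn.from_rotvec(o['orientation']).as_matrix())
# masks
img=cv2.imread('pics/top0.png'); g=cv2.cvtColor(img,cv2.COLOR_BGR2GRAY)
sub=g[218:250,296:328]; print(sub[::2,::2])
```

```text
plunger top [ 0.53538618 -0.04436209  0.13      ] side [ 0.53426505 -0.04185328  0.13      ]
[0.50526273 0.017925   0.12      ] [ 0.53619981 -0.04450876  0.12      ] [ 0.56609356 -0.1070161   0.12      ] -25.960340838576318 0.1389628190605345
rail [0.57970778 0.17650032 0.114     ] [ 0.73262996 -0.14708243  0.114     ] -25.294980562101912
rail [0.42473678 0.09298244 0.114     ] [ 0.57978279 -0.21903729  0.114     ] -26.423283537973653
rail [0.43858597 0.08734841 0.114     ] [ 0.58552094 -0.20631398  0.114     ] -26.58124694392008
cruc [0.58019396 0.05780504 0.05      ] [ 0.61164034 -0.0056107   0.15      ]
[[-5.14447832e-04  2.27833252e-01 -9.73700028e-01]
 [ 1.55739342e-03 -9.73698793e-01 -2.27833786e-01]
 [-9.99998655e-01 -1.63364261e-03  1.46091226e-04]]
[[215 216 216 217 218 218 219 219 218 216 218 216 217 215 215 217]
 [217 215 217 216 218 217 216 215 216 216 216 216 216 216 215 215]
 [216 217 219 216 218 216 215 217 189 158 219 217 217 216 217 216]
 [218 216 217 218 217 217 193  93  41  44 115 216 217 217 218 215]
 [217 217 217 216 198 178 142 189 179 115  35 191 217 217 218 215]
 [217 215 214 127 165 162 138  97  86 101 114 113 216 216 218 216]
 [218 216 204  85 153 110  70  80  78  79  78 123 188 215 218 217]
 [216 218 218 119 168  56  79  78  78  83  80 131 109 217 215 216]
 [216 216 216 190 162  51  80  82  84  83  77 150  51 190 219 213]
 [217 216 216 219 158  71  80  82  83  85  79 165  42 114 216 215]
 [218 218 214 217 193 153  54  82  82  81 137 157  43 107 218 217]
 [217 217 217 217 218 155 188 169 164 185 176  61  78 204 218 212]
 [216 214 218 216 217 189 120 168 161 118 102 198 218 216 213 212]
 [216 215 217 215 216 218 121  85 124 205 217 214 188 209 215 215]
 [216 215 215 216 215 219 215 207 217 216 194 208 214 214 216 139]
 [216 216 217 218 218 216 218 218 210 207 214 216 195 143  73  55]]
```

The candidates and my choices, in top-view pixels:
- **Plunger:** the dark round head in the middle finger hole at (312,233). The holes at (284,247) and (340,220) are empty.
- **Crucible:** the white one at (267,216), on the rack's left (+y) end. The green cup at (159,229) and purple cup at (194,202) are look-alikes.
- **Beakers:** the purple ones at (432,217) and (416,269) are not part of the job.

The close crop confirms the choice. The rack yaw is about 26°, and the plate has to be pushed along world (-0.44, 0.90). I'm moving above the plunger with the fingers shut.

Emit:
apply_moves(
  series="-0.15 0 0 0 -0.04 -0.04 0; -0.3 0 0 0 -0.08 -0.08 0; -0.45 0 0 0 -0.12 -0.12 0; -0.6 0 0 0 -0.16 -0.16 0; -0.75 0 0 0 -0.2 -0.2 0; -0.9 0 0 0 -0.24 -0.24 0; -1.05 0 0 0 -0.28 -0.28 0; -1.2 0 0 0 -0.32 -0.32 0; -1.35 0 0 0 -0.36 -0.36 0; -1.5 0 0 0 -0.4 -0.4 0; -1.65 0 0 0 -0.44 -0.44 0; -1.794 0 0 0 -0.48 -0.48 0",
)

```text
clock: 1.6
tcp_pos: [0.5123, -0.0792, 0.2312]
orientation: [0.866, 1.391, -0.866]
contact_force: [1.2, -0.9, -0.7]
grip_width: 0.0002
```

```bash
cat >> h.py <<'E'
from scipy.spatial.transform import Rotation as Rn
def tool(tgt):
    o=get_obs(); R=Rn.from_rotvec(o['orientation']).as_matrix()
    return o, R, R.T@(np.array(tgt)-o['tcp_pos'])
E
python3 - <<'E'
from h import *
o,R,d=tool([.535,-.0432,.175])
print(o['joints'],R.round(4),d.round(4),np.degrees(np.arctan2(R[1,2],R[0,2])))
cv2.imwrite('pics/w1.png',grab_frame('wrist'));cv2.imwrite('pics/s1.png',grab_frame('side'))
W=camera_info('wrist'); print(W)
for z in (.12,.13): print(proj(W,[[.535,-.0432,z]]))
E
```

```text
[ 0.56086809  0.28036252 -0.62388581  1.8929947   0.19037362  1.02728822
  0.31372716] [[-2.000e-04  8.972e-01  4.416e-01]
 [-3.000e-04  4.416e-01 -8.972e-01]
 [-1.000e+00 -3.000e-04  2.000e-04]] [ 0.0562  0.0362 -0.0223] -63.796312986827026
{'fov_y': 66.61137857735265, 'cx': 282.1323456231223, 'cy': 210.8626366009433, 'D': array([-0.04625778,  0.        ,  0.        ,  0.        ,  0.        ]), 'rvec': array([-2.78149169, -0.65850591, -0.10147037]), 'tvec': array([-0.42746564, -0.32179828,  0.29304885])}
[[321.10716992 185.17843382]]
[[322.64935026 187.8495049 ]]
```

View pics/w1.png

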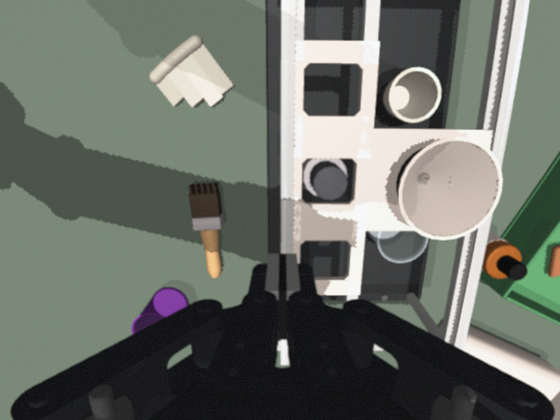

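View pics/s1.png

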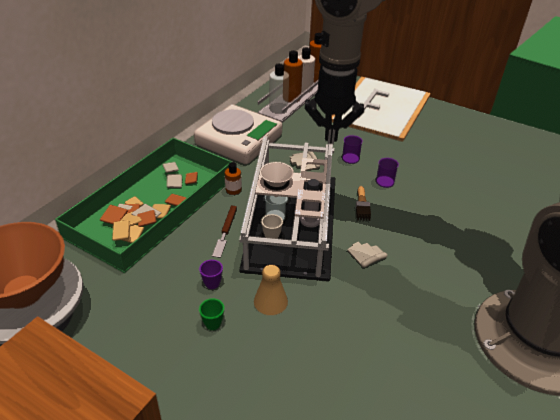

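Run:
```python
from h import *
a=cv2.imread('pics/w1.png')[30:290,280:420]; cv2.imwrite('pics/w1c.png',cv2.resize(a,(420*1,780*1))[:600])
W=camera_info('wrist')
b=cv2.imread('pics/w1.png')[140:220,290:370]; cv2.imwrite('pics/w1d.png',cv2.resize(b,None,fx=7,fy=7,interpolation=cv2.INTER_CUBIC))
```

```text
(no output)
```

View pics/w1d.png

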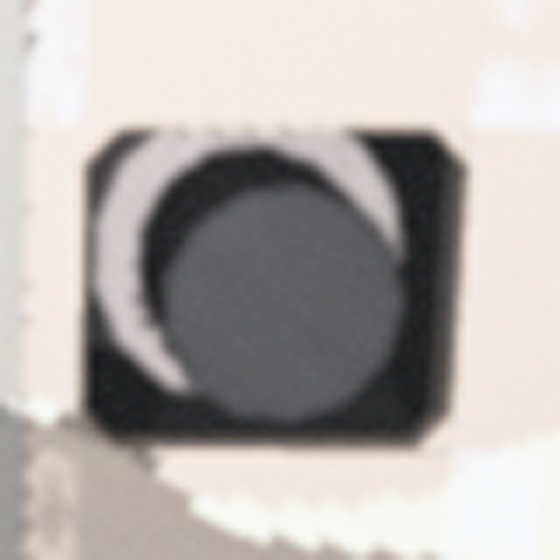

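Run:
```python
from h import *
W=camera_info('wrist')
c=lambda u,v:(290+u/7-.43,140+v/7-.43)
P=onz(W,c(285,302),.13);H=onz(W,c(274,285),.12)
y=np.array([-.438,.899]);x=np.array([.899,.438])
print(P,H,(H-P)[:2]@x,(H-P)[:2]@y)
U=onz(W,c(285,183),.13);D=onz(W,c(285,420),.13);print(np.linalg.norm(U-D))
tgt=(P[:2]+2*np.array([.535,-.0432]))/3
for t in (P,[.535,-.0432],tgt): print(t[:2], tool([t[0],t[1],.145])[2].round(4), (P[:2]-t[:2])@x,(P[:2]-t[:2])@y)
```

```text
[ 0.53836126 -0.03693226  0.13      ] [ 0.53857481 -0.03688259  0.12      ] 0.00021373992728229154 -4.888364990840111e-05
0.026876413863839998
[ 0.53836126 -0.03693226] [ 0.0869  0.0376 -0.0218] 0.0 0.0
[0.535, -0.0432] [ 0.0868  0.0318 -0.0177] 0.005767039102617608 0.004162469401238744
[ 0.53612042 -0.04111075] [ 0.0868  0.0337 -0.0191] 0.003844692735078436 0.0027749796008258087
```

The wrist and top views differ by 7 mm, possibly because the arm was still settling when I took the wrist picture. I'll move closer with a known pose and measure again.

Emit:
apply_moves(
  series="0 0 0 0.01 0.016 -0.01 0; 0 0 0 0.03 0.034 -0.019 0; 0 0 0 0.05 0.034 -0.019 0; 0 0 0 0.05 0.034 -0.019 0; 0 0 0 0.05 0.034 -0.019 0",
)

```text
clock: 2.33
tcp_pos: [0.5342, -0.0491, 0.1818]
orientation: [0.87, 1.389, -0.87]
contact_force: [0.1, 0.7, -0.3]
grip_width: 0.0
```

Run:
```python
from h import *
o=get_obs();W=camera_info('wrist');print(o['tcp_pos'],o['orientation'],np.abs(o['qvel']).max())
cv2.imwrite('pics/w2.png',grab_frame('wrist'));
np.save('W2.npy',W,allow_pickle=True)
cv2.imwrite('pics/t2.png',grab_frame('top'));cv2.imwrite('pics/s2.png',grab_frame('side'))
print(get_obs()['tcp_pos'])
a=cv2.imread('pics/s2.png')[90:240,230:370]; cv2.imwrite('pics/s2c.png',cv2.resize(a,None,fx=4,fy=4,interpolation=cv2.INTER_CUBIC))
T=camera_info('top');S=camera_info('side')
print(proj(S,[o['tcp_pos']]),proj(T,[o['tcp_pos']]),proj(W,[o['tcp_pos']]))
```

```text
[ 0.53416046 -0.04907769  0.18180252] [ 0.87005637  1.38940633 -0.87006101] 0.010977730853906548
[ 0.53449403 -0.04896733  0.18218194]
[[316.45778415 162.52007181]] [[316.09590455 233.31743532]] [[281.95386814 268.18161583]]
```

View pics/w2.png

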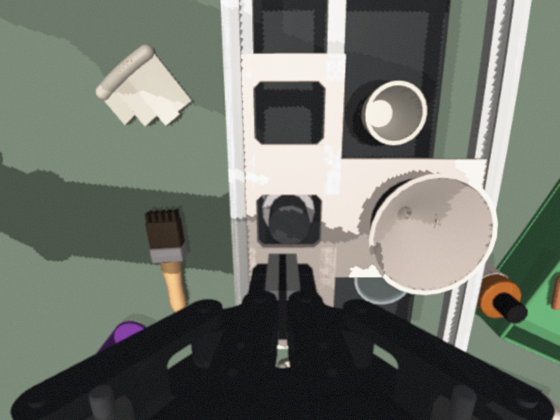

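View pics/s2c.png

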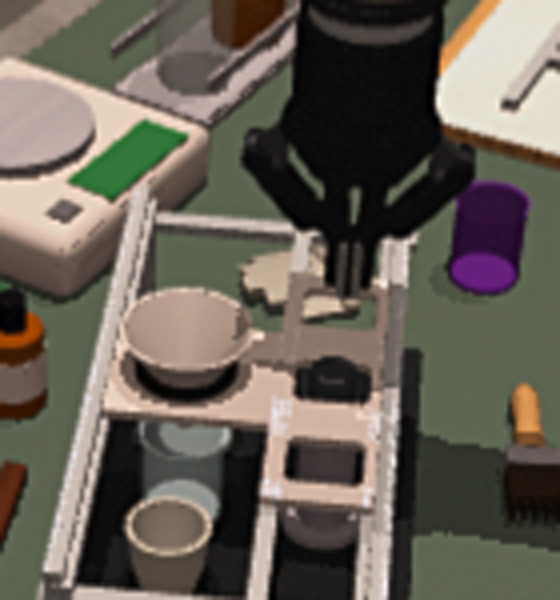

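Run:
```python
from h import *
b=cv2.imread('pics/w2.png')[180:280,240:340]; cv2.imwrite('pics/w2d.png',cv2.resize(b,None,fx=6,fy=6,interpolation=cv2.INTER_CUBIC))
b=cv2.imread('pics/t2.png')[200:260,270:350]; cv2.imwrite('pics/t2d.png',cv2.resize(b,None,fx=8,fy=8,interpolation=cv2.INTER_CUBIC))
```

```text
(no output)
```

View pics/w2d.png

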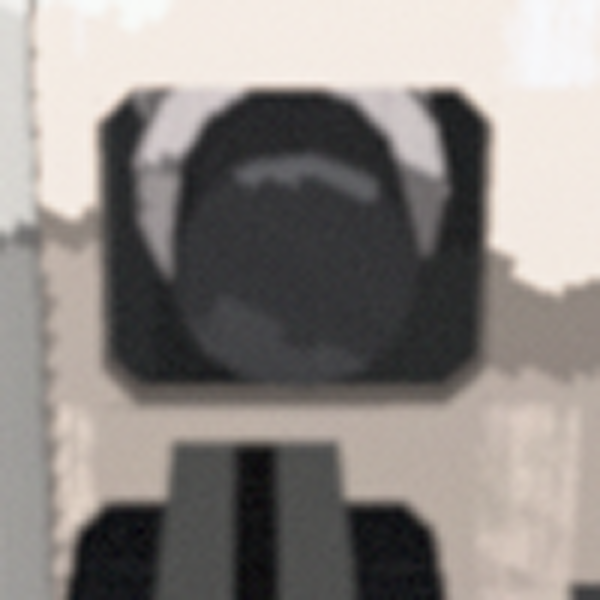

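View pics/t2d.png

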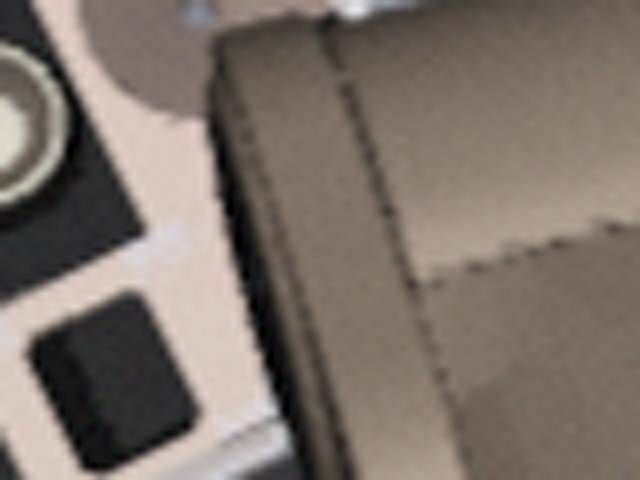

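Run:
```python
from h import *
W=np.load('W2.npy',allow_pickle=True).item()
o=get_obs();R=Rn.from_rotvec(o['orientation']).as_matrix();t=np.array([.53416,-.04908,.1818])
for a in ([0,-.0145,-.011],[0,.0145,-.011],[0,0,-.011]): print('tip',(proj(W,t+R@a)[0]-[240,180])*6)
c=lambda u,v:(240+u/6-.4,180+v/6-.4)
P=onz(W,c(299,262),.13);print(P, R.T@(P-t))
print('w',np.linalg.norm(onz(W,c(172,262),.13)-onz(W,c(425,262),.13)),np.linalg.norm(onz(W,c(299,150),.13)-onz(W,c(299,382),.13)))
e=[onz(W,c(*p),.12) for p in((100,235),(490,235),(295,88),(295,400))]
print('hole',(e[0]+e[1])/2,(e[2]+e[3])/2,np.linalg.norm(e[0]-e[1]),np.linalg.norm(e[2]-e[3]))
print('width at tip',np.linalg.norm(onz(W,c(173,443),.1818)-onz(W,c(340,443),.1818)))
```

```text
tip [ 71.67134932 405.39200999]
tip [431.7819255 405.6088809]
tip [251.70945902 405.59055205]
[ 0.5360216  -0.04195996  0.13      ] [ 0.05179995  0.00472715 -0.00564093]
w 0.027110454622887258 0.026318411244204577
hole [ 0.53593018 -0.0422773   0.12      ] [ 0.5366003  -0.04364696  0.12      ] 0.043762698156853255 0.03696603609006338
width at tip 0.013523464750468167
```

The settled wrist view puts the plunger at (0.536, -0.042), within 2 mm of the top and side views. The tip is about 14 mm wide and the hole 37 x 44 mm, centred on the plunger. Next I press it down.

Emit:
apply_moves(
  series="0 0 0 0.015 0.004 -0.0055 0; 0 0 0 0.035 0.004 -0.0055 0; 0 0 0 0.045 0.004 -0.0055 0; 0 0 0 0.053 0.004 -0.0055 0; 0 0 0 0.06 0.004 -0.0055 0; 0 0 0 0.066 0.004 -0.0055 0; 0 0 0 0.072 0.004 -0.0055 0; 0 0 0 0.074 0.004 -0.0055 0; 0 0 0 0.074 0.004 -0.0055 0",
)

```text
clock: 3.6
tcp_pos: [0.535, -0.0416, 0.1077]
orientation: [0.869, 1.39, -0.87]
contact_force: [-4.9, 0.2, 9.1]
grip_width: 0.0001
```

Run:
```python
from h import *
o=get_obs();W=camera_info('wrist');print(o['clock'],o['tcp_pos'],o['contact_force'])
f=grab_frame('wrist');cv2.imwrite('pics/w3.png',f)
cv2.imwrite('pics/s3c.png',cv2.resize(grab_frame('side')[130:260,230:370],None,fx=4,fy=4,interpolation=cv2.INTER_CUBIC))
```

```text
3.6 [ 0.534968   -0.04164273  0.10773775] [-4.87613682  0.23509261  9.06358816]
```

View pics/w3.png

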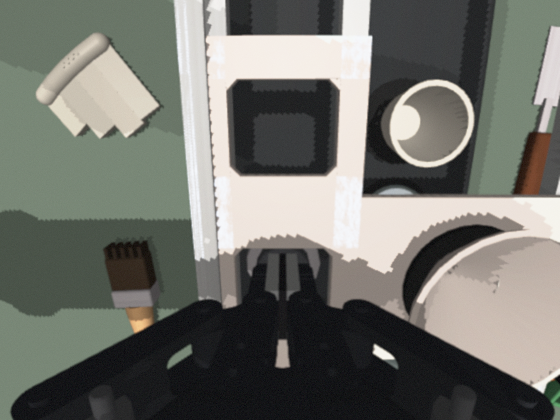

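View pics/s3c.png

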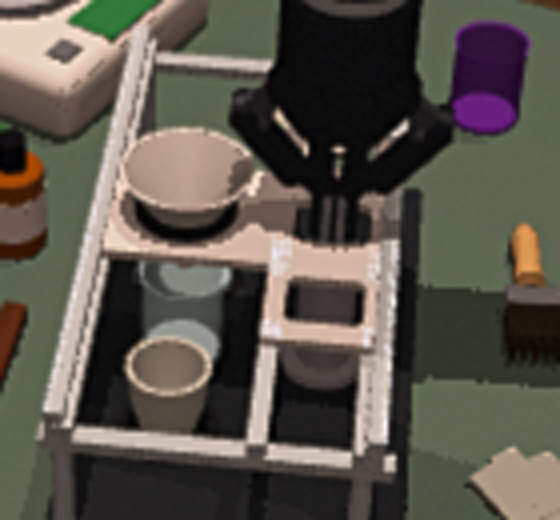

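Emit:
apply_moves(
  series="0 0 0 0 0 -0.004 0; 0 0 0 0 0 -0.008 0; 0 0 0 0 0 -0.012 0; 0 0 0 0 0 -0.016 0; 0 0 0 0 0 -0.02 0; 0 0 0 0 0 -0.025 0; 0 0 0 0 0 -0.03 0; 0 0 0 0 0 -0.035 0; 0 0 0 0 0 -0.04 0; 0 0 0 0 0 -0.045 0; 0 0 0 0 0 -0.05 0; 0 0 0 0 0 -0.05 0",
)

```text
clock: 5.2
tcp_pos: [0.5146, 0.0029, 0.1078]
orientation: [0.87, 1.388, -0.868]
contact_force: [3.1, -3.2, 1.4]
grip_width: 0.0001
```

Run:
```python
from h import *
o=get_obs();W=camera_info('wrist');print(o['clock'],o['tcp_pos'],o['contact_force'])
np.save('W4.npy',W,allow_pickle=True)
f=grab_frame('wrist');cv2.imwrite('pics/w4.png',f)
cv2.imwrite('pics/s4c.png',cv2.resize(grab_frame('side')[130:260,230:370],None,fx=4,fy=4,interpolation=cv2.INTER_CUBIC))
cv2.imwrite('pics/t4c.png',cv2.resize(grab_frame('top')[140:290,200:400],None,fx=4,fy=4,interpolation=cv2.INTER_CUBIC))
```

```text
5.2 [0.51458767 0.00286087 0.10780825] [ 3.14035908 -3.19672257  1.44527175]
```

View pics/w4.png

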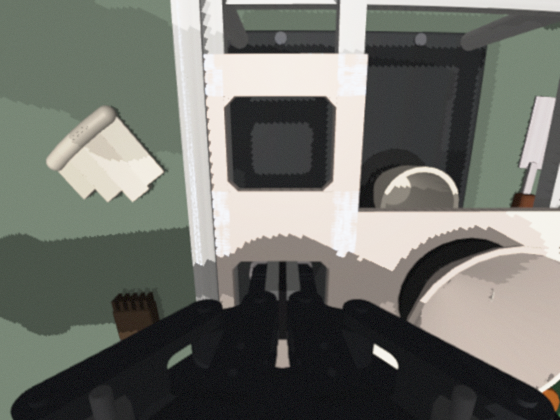

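View pics/s4c.png

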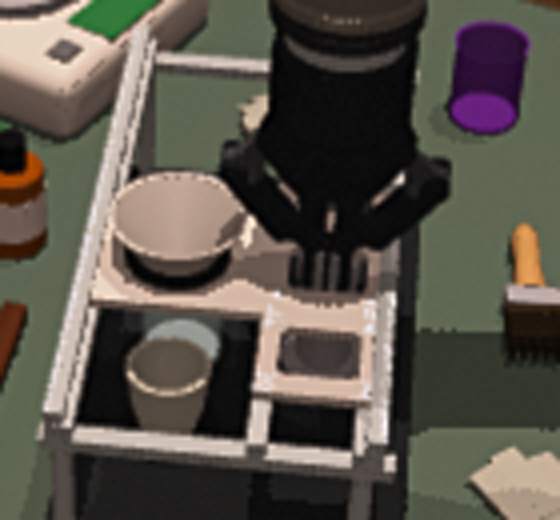

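View pics/t4c.png

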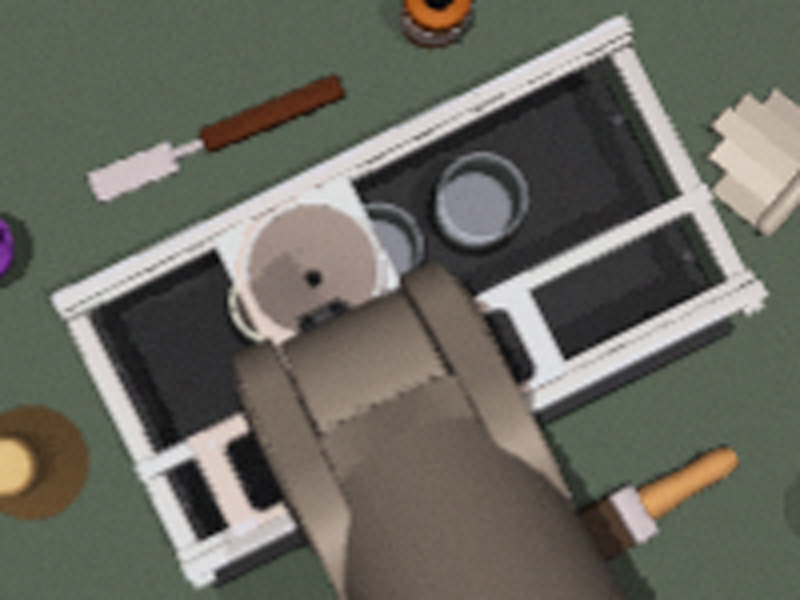

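Run:
```python
from h import *
T=camera_info('top')
tc=lambda u,v:(200+u/4-.375,140+v/4-.375)
y=np.array([-.438,.899]);x=np.array([.899,.438])
A=onz(T,tc(381,235),.15);B=onz(T,tc(314,268),.15);print((B-A)[:2]@y,(B-A)[:2]@x)
# left hole centre (wrist px), hole at +70 from middle
W=np.load('W4.npy',allow_pickle=True).item()
H=onz(W,(280.5,143.5),.12); P=np.array([.5357,-.0423])
print(H,(H[:2]-P)@y-.070,(H[:2]-P)@x)
# plate front-left edges: right edge of strip
a=cv2.imread('pics/w4.png')[80:200,210:350]; cv2.imwrite('pics/w4d.png',cv2.resize(a,None,fx=5,fy=5,interpolation=cv2.INTER_CUBIC))
print((get_obs()['tcp_pos'][:2]-P)@y)
```

```text
0.04085626282089153 5.695975270888208e-05
[0.48713316 0.05787369 0.12      ] 0.04132842725411652 0.00021448490204102348
0.0498748125795581
```

Emit:
apply_moves(
  series="0 0 0 0 0 -0.005 0; 0 0 0 0 0 -0.01 0; 0 0 0 0 0 -0.015 0; 0 0 0 0 0 -0.019 0; 0 0 0 0 0 -0.022 0; 0 0 0 0 0 -0.025 0; 0 0 0 0 0 -0.027 0; 0 0 0 0 0 -0.029 0; 0 0 0 0 0 -0.029 0; 0 0 0 0 0 -0.029 0",
)

```text
clock: 6.6
tcp_pos: [0.5004, 0.0293, 0.1072]
orientation: [0.869, 1.391, -0.869]
contact_force: [-0.1, 0.3, -0.2]
grip_width: 0.0
```

Run:
```python
from h import *
o=get_obs();W=camera_info('wrist');print(o['clock'],o['tcp_pos'],o['contact_force'],(o['tcp_pos'][:2]-[.5357,-.0423])@[-.438,.899])
f=grab_frame('wrist');cv2.imwrite('pics/w5.png',f)
cv2.imwrite('pics/s5c.png',cv2.resize(grab_frame('side')[130:260,230:370],None,fx=4,fy=4,interpolation=cv2.INTER_CUBIC))
cv2.imwrite('pics/t5c.png',cv2.resize(grab_frame('top')[140:290,200:400],None,fx=4,fy=4,interpolation=cv2.INTER_CUBIC))
```

```text
6.6 [0.50036612 0.02933631 0.1071529 ] [-0.06647227  0.29717455 -0.1509478 ] 0.07987728533305975
```

View pics/s5c.png

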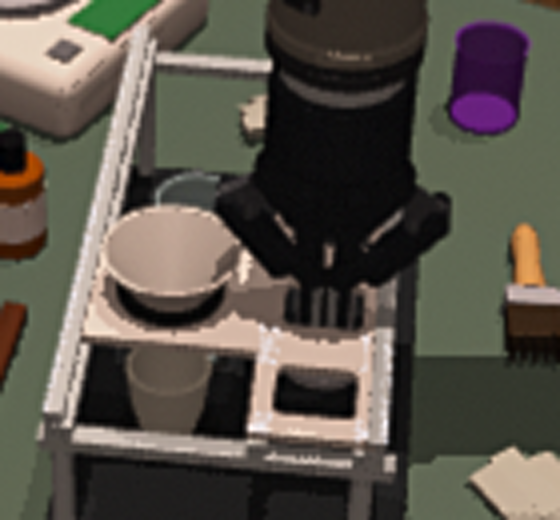

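View pics/t5c.png

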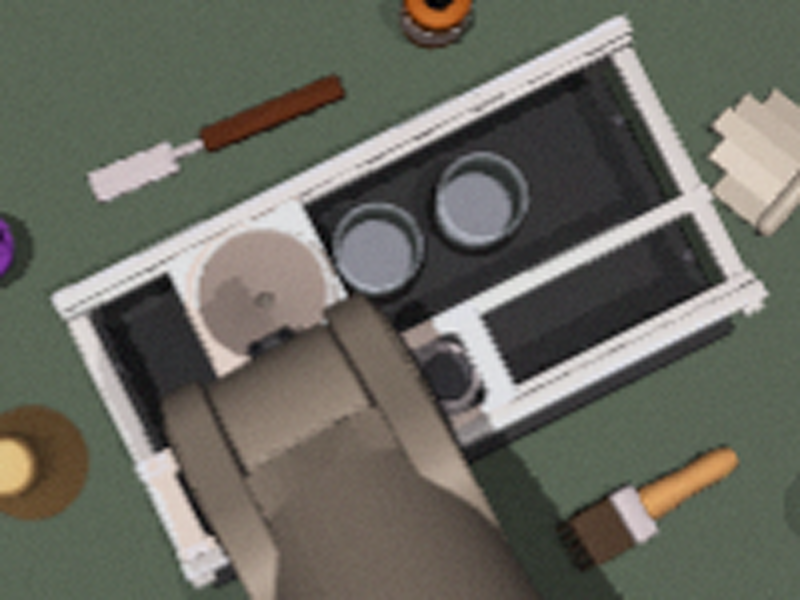

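Emit:
apply_moves(
  series="0 0 0 0 0 0.005 0; 0 0 0 -0.01 0 0.006 0; 0 0 0 -0.03 0 0.006 0; 0 0 0 -0.06 0 0.006 0; 0 0 0 -0.1 0 0.006 0; 0 0 0 -0.14 0 0.01 0; 0 0 0 -0.15 0 0.06 0; 0 0 0 -0.15 0 0.11 0; 0 0 0 -0.15 0 0.17 0; 0 0 0 -0.15 0 0.22 0; 0 0 0 -0.15 0 0.28 0; 0 0 0 -0.15 0 0.28 0",
)

```text
clock: 8.25
tcp_pos: [0.6233, -0.2291, 0.2568]
orientation: [0.874, 1.387, -0.877]
contact_force: [-1.3, 1.2, 0.1]
grip_width: -0.0001
```

Run:
```python
from h import *
o=get_obs();print(o['clock'],o['tcp_pos'],o['contact_force'])
cv2.imwrite('pics/s6.png',grab_frame('side'));cv2.imwrite('pics/t6.png',grab_frame('top'))
cv2.imwrite('pics/s6c.png',cv2.resize(cv2.imread('pics/s6.png')[130:280,230:350],None,fx=4,fy=4,interpolation=cv2.INTER_CUBIC))
cv2.imwrite('pics/t6c.png',cv2.resize(cv2.imread('pics/t6.png')[140:290,200:400],None,fx=4,fy=4,interpolation=cv2.INTER_CUBIC))
```

```text
8.25 [ 0.62332531 -0.22910844  0.25677126] [-1.2737321   1.17659444  0.14763412]
```

View pics/s6c.png

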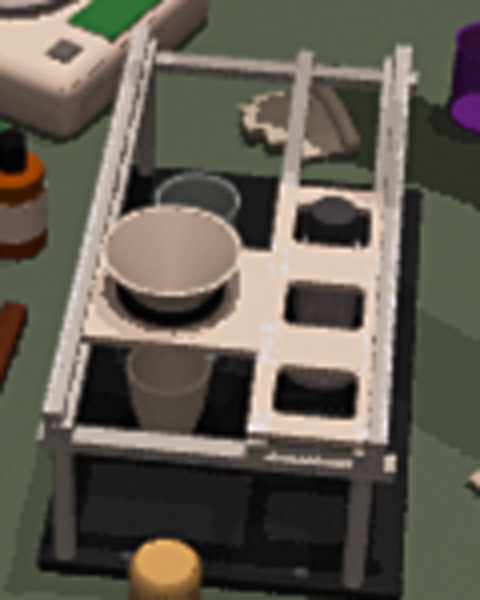

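View pics/t6c.png

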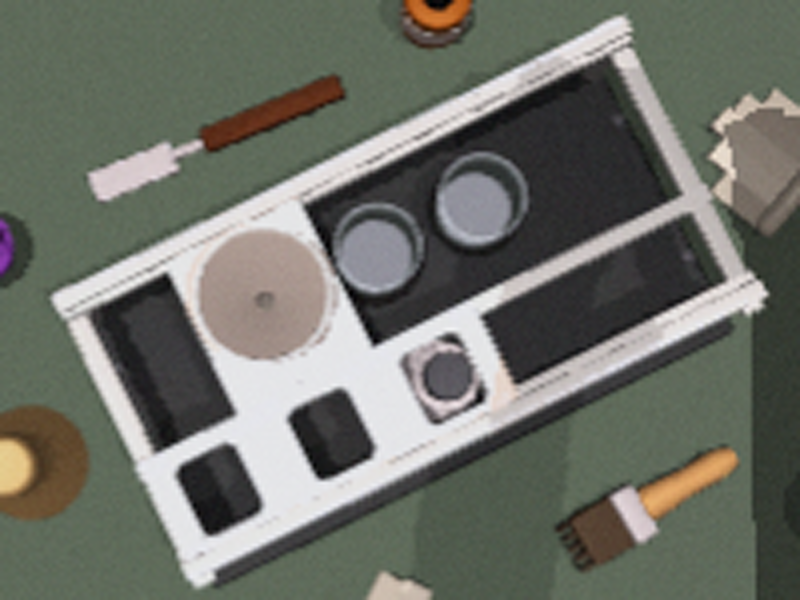

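Run:
```python
from h import *
T=camera_info('top')
tc=lambda u,v:(200+u/4-.375,140+v/4-.375)
y=np.array([-.438,.899])
A=onz(T,tc(381,235),.15);B=onz(T,tc(264,295),.15);print('moved',(B-A)[:2]@y,B)
H=onz(T,tc(333,433),.12);print('hole',(H[:2]-[.5357,-.0423])@y)
print(get_obs()['clock'],np.abs(get_obs()['qvel']).max())
print(hand_in())
```

```text
moved 0.07188349100937177 [0.57919301 0.05799559 0.15      ]
hole 0.07072668775303192
8.35 0.030847955142583115
the job is handed in; nothing more can be done
None
```

The funnel is now over the white crucible, the plunger is up in the next finger hole, and the hand is clear. I handed the job in at about 8.4 s of the 38 s allowed.

With the fingers shut, I pressed the plunger about 22 mm down through the middle finger hole, at roughly 9 N. I then pushed the plate towards the crucible's end until the plunger sprang up, backed off and lifted straight out. I touched only the plunger and the plate's finger hole.

**Last checks:**
- **Plunger:** its head is at the same side-view pixel as at the start, so it is fully up.
- **Plate travel:** it moved about 71–72 mm from the start, within the ±5 mm lock play around 70 mm.
- **Funnel:** its axis is at (0.579, 0.058), against (0.580, 0.058) measured earlier for the crucible.
- **Everything else:** in the last top and side views, the beakers, spatula and brush look unmoved. I didn't measure any of them. Both views were crops around the rack, so I did not check shard_b or the coloured look-alikes. The force reading at the end was only noise.

**What disagreed:**
- **Wrist picture:** the first one was about 7 mm off from the top view, because it was taken while the arm was still settling. A settled picture agreed within 2 mm.
- **Side force:** while pressing down I saw an unexplained side force of about 5 N. It was gone by the end of the push.

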